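Set and lock the gap gauge

ROBOT

A 7-joint arm with a two-finger parallel gripper is mounted at the origin on the work surface; the furniture and walls round the work are solid. World frame = base frame: x ahead of the robot, y to its left, z up, the work surface at z = 0. Lengths are in m, angles in rad, forces in N, time in s.
With the tool pointing down it reaches from about 0.425 to 0.925 m from the base axis. Payload 6.8 kg.
Tool frame: the origin (TCP) lies between the finger pads; the fingertips stand 19 mm ahead of it and the grasp point (between the pads) is the TCP (robot.tips_ahead is the distance from the TCP to the fingertips, in m); z points along the fingers, y is the line along which they close (so a half turn about z gives the same grasp; the last joint's range is limited). The gripper opens to 85 mm and grips with 20 to 120 N. Pads are 22 mm wide; open, the fingers measure 114 mm over their backs; the gripper's body (76 mm by 85 mm) begins 54 mm behind the grasp point. The pads swing forward as they close: fully open they stand 13 mm farther back than shut.
Start: joints at [1.002, 0.477, 0.022, 1.555, -0.011, 1.109, -0.083], TCP at [0.3, -0.605, 0.25] pointing down, gripper open.
Joint ranges: [-2.96, 2.96], [-0.34, 2.1], [-1.41, 1.46], [0.24, 2.44], [-1.37, 4.51], [0.17, 1.92], [-2.96, 2.96]. Speed limits (rad/s): [2.39, 2.39, 3.14, 3.14, 3.14, 3.14, 3.14].

INTERFACE

Orientations are given as [roll, pitch, yaw] about the fixed x, y, z axes, in that order (R = Rz(yaw) Ry(pitch) Rx(roll)).
In Python, from rig import robot gives the robot as it stands. Calls block until the motion is done:
- robot.goto(position, orientation): joint-space move of the TCP to a pose.
- robot.move_l(position, rotation=None, vel=0.15): straight line of the TCP; rotation=None keeps the orientation; vel is the mean speed in m/s.
- robot.move_j(angles): joint-space move.
- robot.gripper_to(opening, force=None): finger opening in m; force is the grip in N (None keeps the last); returns when the fingers have stopped.
- robot.sleep(seconds).
- robot.ik(position, orientation): joint angles nearest the present ones, or None.
- robot.read_state(): the state.
- robot.camera(name): name is "scene" or "side" or "wrist"; returns the picture (480x640x3 uint8, red, green, blue); there is no depth.
- robot.calibration(name): a dict with "K" (3x3 intrinsics, pixels), "extrinsics" (4x4, takes a point from camera to world coordinates); the wrist camera has in their place "hand_eye" (4x4, takes a point from camera to tool coordinates, whose origin is the TCP and whose axes are the flange's). Camera axes: x right, y down, z forward; pixel columns grow to the right and rows downward; lengths in m; the calibration is good to about 2 mm. A picture is of the moment at which its call begins: read the wrist's pose just before it. calibration takes no time and is no camera call.
A pose or a line that the arm cannot do raises robot.MotionError and nothing moves.
- robot.sign_off(): hands the job in; it is judged then, once.
The state is a dict: "time": time; "qpos": joint angles; "joint_velocities": joint speeds; "effort": joint torques, N m; "position": TCP position; "orientation": TCP orientation; "ft_force": force on the tool from outside, world axes, zero at the start; "torque": the same for the moment, N m; "gripper_width": finger opening in m; "grip_force": force on a finger pad.
Only numpy, scipy, OpenCV 4.12 (cv2) and the standard library are available. Lean on these libraries where they do the work, as an engineer would, in place of code of your own. Each camera call takes 0.05 s, during which the arm holds its last target. There are 200 camera calls.

TASK

Set the bench gap gauge: with a fingertip on top of its knurled wheel, roll the wheel until the gap has closed so far that the brass blade on the sliding jaw lines up with the brass gauge blade on the rider at the front edge. Then push the lock lever fully over, away from the robot, to its stop. Fingertip work only: pick nothing up, do not push the sliding jaw or the rider directly, and leave the loose things round the gauge where they are.

Things in the scene. Friction and masses are not known exactly. Their poses are not given: they have to be found in the camera images.
- gap_gauge: base plate of the gap gauge, 110 x 200 x 12 mm, bolted down. Origin at the centre of its underside, on the bench; x points to its back edge (away from the robot), y along the slide (to the robot's left), z up; turned up to 0.25 rad. Right end: wheel case, y -96 to -40 mm, x -42 to 42, 54 mm high; left end: fixed jaw, y 67 to 94 mm, 46 mm high; between them the sliding jaw, 50 mm high
- wheel_top (a point): highest point of the knurled steel wheel when not pressed, mid-width (fixed to the gauge, does not turn): 82 mm above the bench, 28 mm above the case. Wheel radius 30, width 22 mm, axle along the gauge's y. It is sprung: it gives way downwards up to 7 mm (the sliding jaw dips with it), 2 N at first touch, 1.2 N more per mm. Press it down 4 to 6 mm and stroke along the gauge's x, about 40 mm a stroke
- wheel (a joint): turn of the knurled wheel, rad, 0 to 6.6; grows when its top rolls along the gauge's +x (away from the robot), which closes the gap: the sliding jaw moves 8 mm per rad, 0.27 mm for each mm of fingertip stroke. It rolls with a pressed fingertip without slipping and stays where it is left; rolling towards the robot opens the gap again
- jaw: the sliding jaw, dark steel block 64 x 18 mm with a bright face towards the fixed jaw; origin at bench height under the middle of that face; moves along the gauge's y; not to be pushed directly
- jaw_index (a point): front end of the index blade's top edge, 33.5 mm above the bench: a flat brass blade 5 mm wide that stands out from the front of the sliding jaw towards the robot; moves with the jaw along the gauge's y (closing is +y)
- gauge_mark (a point): back end of the top edge of the gauge blade, 33.5 mm above the bench: a flat brass blade 5 mm wide on the small dark rider at the plate's front edge, 3 mm in front of the index blade's path; axes as the gauge's. The gap is right when jaw_index has the same y, in the gauge's frame, as gauge_mark; at the start jaw_index lies 15 to 40 mm to its -y side. Moves only if pushed
- lock_lever (a joint): turn of the lock lever, rad: starts at 0 to 0.15 (unlocked, pointing left and about 30 degrees towards the robot), stop at 1.05 (locked, pointing left and 30 degrees away from the robot). It turns in the horizontal plane; stiff, about 1 N at the knob, stays where it is left
- lever_pivot (a point): axis of the lock lever, 56 mm above the bench, on the fixed jaw, 150 mm from wheel_top along the gauge's +y. The lever is a round bar 10 mm thick (52 to 62 mm above the bench), 66 mm from axis to knob centre; from 20 mm beyond the axis towards the gauge's +y only bare bench lies under it
- lever_knob (a point): centre of the black ball knob, 20 mm diameter, at the free end of the lock lever, 57 mm above the bench
- nut1: loose rusty hex nut, 24 x 27 x 13 mm, on the bench in front of the gauge; origin under its centre; leave it
- nut2: loose bright hex nut, 24 x 27 x 13 mm, in front of the gauge; origin under its centre; leave it
- tape_measure: loose tape measure, 62 x 79 x 36 mm; leave it
- pipe_elbow: loose black pipe elbow, 67 x 67 x 42 mm; leave it
- screw_jar: loose glass jar, 72 mm wide, 102 mm high; leave it
- grease_tin: loose tin, 77 mm wide, 70 mm high, behind on the left; leave it
- hemp_hank: loose hank of hemp, 93 x 148 x 36 mm, on the left; leave it

How it is judged:
On the way, in this order (a step that is already met when the one before it is completed fails the run):
1. the jaw's blade lines up with the gauge blade within 2.5 mm, at rest, while the lock lever is still unlocked (y of jaw_index in the frame of gauge_mark between -0.0025 and 0.0025 m and value of joint lock_lever below 0.35 rad and velocity of joint wheel between -0.1 and 0.1 rad/s), for 0.3 s.
2. the lock lever is pushed over to its stop (value of joint lock_lever above 0.95 rad), for 0.1 s.
At the end, for the whole second after the job is handed in: The sliding jaw's blade is within 2.5 mm of the gauge blade along the slide, the lock lever stands within 0.1 rad of its stop, and both are at rest (y of jaw_index in the frame of gauge_mark between -0.0025 and 0.0025 m and value of joint lock_lever above 0.95 rad and velocity of joint wheel between -0.05 and 0.05 rad/s and velocity of joint lock_lever below 0.05 rad/s); the robot touches nothing.
It fails at once if the sliding jaw is pushed directly (over 3 N) (contact force between any of the fingers, the arm and jaw above 3 N).
It fails at once if the gauge rider is pushed along (over 2 mm) (distance of gauge_mark from where it was at the start of the episode above 0.002 m).
It fails at once if a loose bystander is moved or lifted by more than 15 mm (distance of any of nut1, nut2, tape_measure, pipe_elbow, screw_jar, grease_tin, hemp_hank from where it was at the start of the episode above 0.015 m).
It also fails if it takes over 56 s, if anything falls off the work surface, if the arm or the gripper's body presses on something with over 40 N, if the wrist force passes 120 N, or if a joint passes its speed limit or range.

## Working session

There is one attempt and no reset: what is moved stays moved. The work goes in short steps, each a Python script; the robot and the scene stay as the last script left them, time stands still between calls to the robot, and variables do not carry over. Pictures are saved under pics/ and viewed, at most 10 in all, crops included, and the job is handed in when it is done.

```bash
mkdir -p pics; python3 - <<'E'
from rig import robot
import cv2, numpy as np
np.set_printoptions(precision=4,suppress=True)
for n in("scene","side"):
    im=robot.camera(n); cv2.imwrite(f"pics/{n}0.png",im[:,:,::-1])
    c=robot.calibration(n); print(n,c["K"],c["extrinsics"])
print(robot.calibration("wrist")); s=robot.read_state(); print(s["time"],s["position"],s["orientation"],robot.tips_ahead)
E
```

```text
scene [[459.869    0.     323.9804]
 [  0.     459.869  243.2683]
 [  0.       0.       1.    ]] [[-0.7381 -0.4012  0.5425 -0.1661]
 [-0.6745  0.416  -0.6099  0.6715]
 [ 0.019  -0.8161 -0.5776  0.7625]
 [ 0.      0.      0.      1.    ]]
side [[548.0675   0.     316.2962]
 [  0.     548.0675 239.796 ]
 [  0.       0.       1.    ]] [[-0.9997 -0.0195  0.017   0.4679]
 [-0.0239  0.446  -0.8947  1.1688]
 [ 0.0098 -0.8948 -0.4464  0.6726]
 [ 0.      0.      0.      1.    ]]
{'K': array([[385.5592,   0.    , 324.1568],
       [  0.    , 385.5592, 238.0265],
       [  0.    ,   0.    ,   1.    ]]), 'hand_eye': array([[ 0.0001, -0.9635, -0.2676,  0.0683],
       [ 1.    ,  0.0003, -0.0004, -0.0002],
       [ 0.0005, -0.2676,  0.9635, -0.1232],
       [ 0.    ,  0.    ,  0.    ,  1.    ]])}
0.1 [ 0.2999 -0.6041  0.2494] [-3.14    0.0001  0.4609] 0.019
```

View pics/scene0.png

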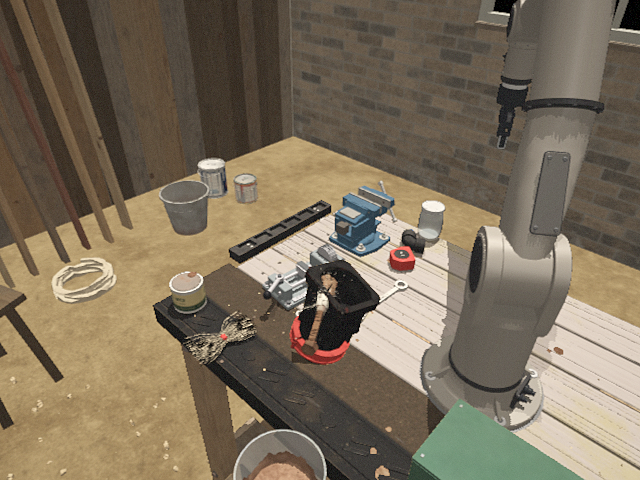

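View pics/side0.png

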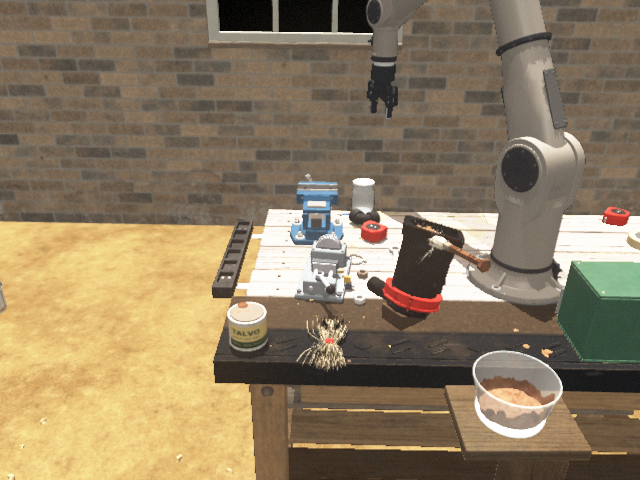

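The scene camera's view of the gauge is partly blocked by a black bin with a red foot. The side camera shows the gauge clearly, with the wheel at about (328,240) and the lever at about (325,285). I'll get a coarse fix from these and then look with the wrist camera.

```bash
cat > h.py <<'E'
from rig import robot
import numpy as np, cv2
from scipy.spatial.transform import Rotation as R
np.set_printoptions(precision=4,suppress=True)
def cam(name,state=None):
    c=robot.calibration(name)
    if name!="wrist": return c["K"],c["extrinsics"]
    T=np.eye(4); T[:3,:3]=R.from_euler('xyz',state["orientation"]).as_matrix(); T[:3,3]=state["position"]
    return c["K"],T@c["hand_eye"]
def ray(K,E,uv,z):
    d=E[:3,:3]@np.linalg.solve(K,[uv[0],uv[1],1]); return E[:3,3]+d*(z-E[2,3])/d[2]
def proj(K,E,p):
    q=E[:3,:3].T@(np.array(p)-E[:3,3]); return (K@q/q[2])[:2]
E
python3 - <<'E'
from h import *
K,E=cam("side")
for n,uv,z in [("wheeltop",(328,234),.082),("knob",(331,290),.057),("vise",(318,240),0),("binbase",(412,308),0),("binfar",(460,262),0),("bintopl",(404,217),.2),("tin",(248,345),0),("hemp",(328,342),.02)]: print(n,ray(K,E,uv,z))
im=robot.camera("side")[210:330,230:480]; cv2.imwrite("pics/sidec.png",cv2.resize(im[:,:,::-1],None,fx=3.2,fy=3.2,interpolation=2))
E
```

```text
wheeltop [ 0.4622 -0.0484  0.082 ]
knob [0.4543 0.1726 0.057 ]
vise [ 0.4887 -0.1784  0.    ]
binbase [0.2743 0.1485 0.    ]
binfar [ 0.1233 -0.0683  0.    ]
bintopl [0.303  0.1053 0.2   ]
tin [0.6175 0.2933 0.    ]
hemp [0.4594 0.3043 0.02  ]
```

View pics/sidec.png

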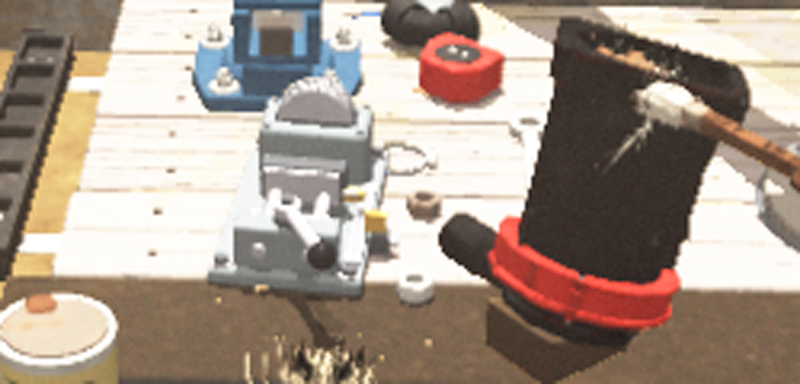

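The crop shows the wheel, both brass blades (crop (355,195) and (375,220)), the knob at crop (321,253), and the nuts in front. The wheel comes out near (0.46, -0.05), which is reachable. Next I'll raise the arm and look from above.

```bash
python3 - <<'E'
from h import *
yaw=0.0
s=robot.read_state()
robot.move_l([.35,-.55,.36],vel=.3)
robot.goto([.50,.03,.33],[np.pi,0,yaw])
robot.gripper_to(0.0)
robot.sleep(.3)
s=robot.read_state(); im=robot.camera("wrist"); cv2.imwrite("pics/w1.png",im[:,:,::-1])
import pickle; pickle.dump((s,im),open("w1.pkl","wb")); print(s["time"],s["position"],s["orientation"],s["qpos"],s["gripper_width"],s["ft_force"])
E
```

```text
3.9583 [0.5  0.03 0.33] [ 3.1416 -0.      0.0001] [ 0.2251  0.1478 -0.4538  1.8362  0.0701  1.1733 -1.8223] 7.427896242388071e-05 [ 0.0805 -0.1676  0.0432]
```

View pics/w1.png

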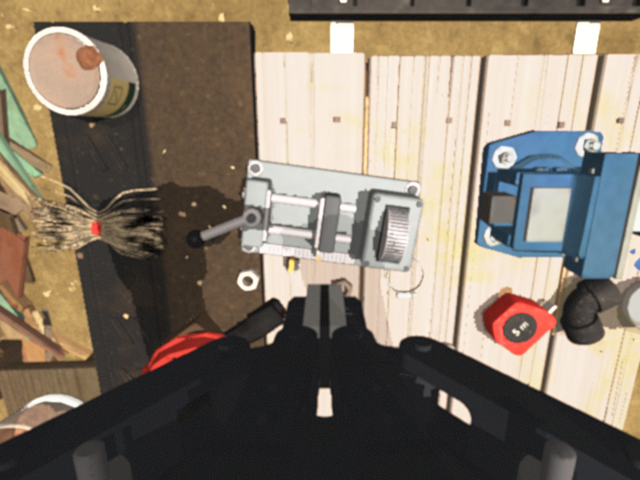

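The wrist view shows the whole gauge: wheel at about (395,233), pivot (253,216), knob (195,239), gauge blade (291,265), and index blade (318,258). I'll zoom in to measure it.

```bash
python3 - <<'E'
from h import *
import pickle
s,im=pickle.load(open("w1.pkl","rb")); c=im[150:290,180:440]
cv2.imwrite("pics/w1c.png",cv2.resize(c[:,:,::-1],None,fx=3,fy=3,interpolation=cv2.INTER_CUBIC))
K,E=cam("wrist",s)
for n,uv,z in [("wheel",(393,233),.08),("pivot",(253,216),.062),("knob",(195,239),.057),("mark",(291,262),.0335),("idx",(319,260),.0335),("cornBL",(246,160),.012),("cornBR",(423,182),.012),("cornFR",(417,269),.012),("cornFL",(240,250),.012)]: print(n,ray(K,E,uv,z))
E
```

```text
wheel [ 0.4697 -0.0384  0.08  ]
pivot [0.4831 0.1043 0.062 ]
knob [0.457  0.1684 0.057 ]
mark [0.4229 0.0687 0.0335]
idx [0.4254 0.0365 0.0335]
cornBL [0.5366 0.1185 0.012 ]
cornBR [ 0.512  -0.0823  0.012 ]
cornFR [ 0.4065 -0.0822  0.012 ]
cornFL [0.4307 0.1314 0.012 ]
```

View pics/w1c.png

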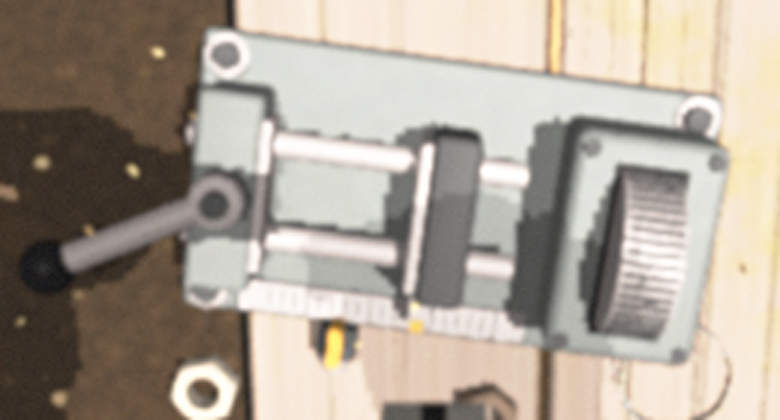

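```bash
python3 - <<'E'
from h import *
import pickle
s,im=pickle.load(open("w1.pkl","rb")); K,E=cam("wrist",s)
f=lambda u,v,z: ray(K,E,(180+u/3,150+v/3),z)
W=np.array([f(205,28,.012),f(722,97,.012),f(695,362,.012),f(184,303,.012)])[:,:2]
G=np.array([[.055,.1],[.055,-.1],[-.055,-.1],[-.055,.1]])
c=W.mean(0); A=W-c; H=G.T@A; yaw=np.arctan2(H[0,1]-H[1,0],H[0,0]+H[1,1]); Rg=np.array([[np.cos(yaw),-np.sin(yaw)],[np.sin(yaw),np.cos(yaw)]])
print(c,yaw,"resid",A-G@Rg.T)
g=lambda p:(p[:2]-c)@Rg
for n,uv in {"pivot":(215,202,.062),"knob":(45,267,.057),"mark":(334,324,.0335),"markfront":(333,366,.0335),"idx":(417,330,.0335),"wheelL":(600,330,.06),"wheeltopR":(687,250,.082),"wheeltopL":(623,245,.082),"jawT":(428,145,.05),"jawB":(408,292,.05),"nut1":(490,395,.013)}.items():
    p=f(*uv); print(n,p,g(p))
E
```

```text
[0.4707 0.0225] -0.11603215889529757 resid [[ 0.0005  0.0003]
 [-0.0021  0.0035]
 [-0.0001 -0.0055]
 [ 0.0018  0.0016]]
pivot [0.4817 0.1058 0.062 ] [0.0013 0.084 ]
knob [0.457  0.1684 0.057 ] [-0.0305  0.1433]
mark [0.4278 0.0682 0.0335] [-0.0479  0.0404]
markfront [0.4107 0.0689 0.0335] [-0.065   0.0392]
idx [0.4254 0.0365 0.0335] [-0.0466  0.0086]
wheelL [ 0.4344 -0.0295  0.06  ] [-0.03   -0.0559]
wheeltopR [ 0.4699 -0.054   0.082 ] [ 0.0081 -0.0761]
wheeltopL [ 0.4716 -0.0326  0.082 ] [ 0.0073 -0.0547]
jawT [0.4996 0.0321 0.05  ] [0.0276 0.0129]
jawB [0.4456 0.0395 0.05  ] [-0.0269  0.0139]
nut1 [0.3904 0.0071 0.013 ] [-0.0779 -0.0246]
```

The plate fit is good: centre (0.471, 0.0225), yaw about -0.117. The pivot, at gauge coordinates (0.001, 0.084), and the knob both match the given sizes. The gap is about 31.8 mm. I'll do two strokes (about 21 mm) and look again.

```bash
cat >> h.py <<'E'
yaw=-.117; C=np.array([.471,.0225]); Rg=np.array([[np.cos(yaw),-np.sin(yaw)],[np.sin(yaw),np.cos(yaw)]])
O=[np.pi,0,yaw]
def W(gx,gy,z): return list(C+Rg@[gx,gy])+[z]
def stroke(a,b,press=.005,v=.1):
    z=.082+.019; y=-.066
    robot.move_l(W(a,y,z+.012),O,vel=.25); robot.move_l(W(a,y,z-press),vel=.06); f0=robot.read_state()["ft_force"]
    robot.move_l(W(b,y,z-press),vel=v); robot.sleep(.1); s=robot.read_state()
    robot.move_l(W(b,y,z+.012),vel=.1); print("F",f0,s["ft_force"],s["position"],s["time"])
def look(n):
    robot.move_l([.5,.03,.33],[np.pi,0,0],vel=.3); robot.sleep(.3); s=robot.read_state(); im=robot.camera("wrist")
    import pickle; pickle.dump((s,im),open(n+".pkl","wb"))
    cv2.imwrite(f"pics/{n}.png",cv2.resize(im[200:290,180:440,::-1],None,fx=3,fy=3,interpolation=cv2.INTER_CUBIC)); print(s["time"])
E
python3 - <<'E'
from h import *
robot.goto(W(-.02,-.066,.14),O)
print(robot.read_state()["time"])
stroke(-.02,.02); stroke(-.02,.02); look("w2")
E
```

```text
4.8583
F [-0.0458  0.1559  6.4777] [ 3.9005 -0.1072  2.9004] [ 0.4837 -0.0453  0.0964] 6.2
F [-1.4529  0.5331  6.6357] [ 3.2726 -0.4299  3.5075] [ 0.4838 -0.0453  0.0962] 7.9083
9.4417
```

View pics/w2.png

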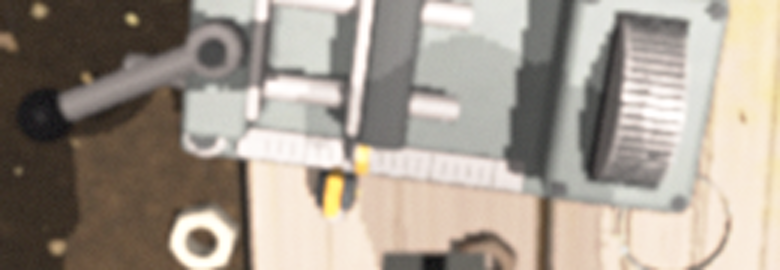

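The index blade has moved about 20 mm, to crop (362,158), against the gauge blade at (333,194). The forces are as expected. I'll take a closer look from above the blades and measure them by colour.

```bash
cat >> h.py <<'E'
def close(n):
    robot.move_l([.46,.06,.21],[np.pi,0,yaw],vel=.3); robot.sleep(.4); s=robot.read_state(); im=robot.camera("wrist")
    K,E=cam("wrist",s); hsv=cv2.cvtColor(im,cv2.COLOR_RGB2HSV)
    m=cv2.inRange(hsv,(18,130,120),(35,255,255)); q=proj(K,E,W(-.05,.035,.0335)).astype(int); print("q",q,s["time"])
    m2=np.zeros_like(m); m2[q[1]-60:q[1]+60,q[0]-70:q[0]+70]=m[q[1]-60:q[1]+60,q[0]-70:q[0]+70]
    k,l,st,ce=cv2.connectedComponentsWithStats(m2)
    for i in range(1,k):
        if st[i,4]<12: continue
        vs,us=np.nonzero(l==i); P=np.array([(ray(K,E,(u,v),.0335)[:2]-C)@Rg for u,v in zip(us,vs)])
        print(st[i],"gx",P[:,0].min(),P[:,0].max(),"gy mean",P[:,1].mean(),P[:,1].min(),P[:,1].max())
    a=max(q[1]-75,0); b=max(q[0]-95,0)
    cv2.imwrite(f"pics/{n}.png",cv2.resize(im[a:a+150,b:b+190,::-1],None,fx=4,fy=4,interpolation=cv2.INTER_CUBIC))
E
python3 - <<'E'
from h import *
close("c1")
E
```

```text
q [326 261] 10.475
[330 254   5   4  17] gx -0.0459691215045317 -0.04338805664883411 gy mean 0.03039598260851913 0.028466954172617038 0.03174947600048608
[317 258   7  21 114] gx -0.06435230121375614 -0.04682995287184648 gy mean 0.04003239464519868 0.037480805438851995 0.04246312703709676
```

View pics/c1.png

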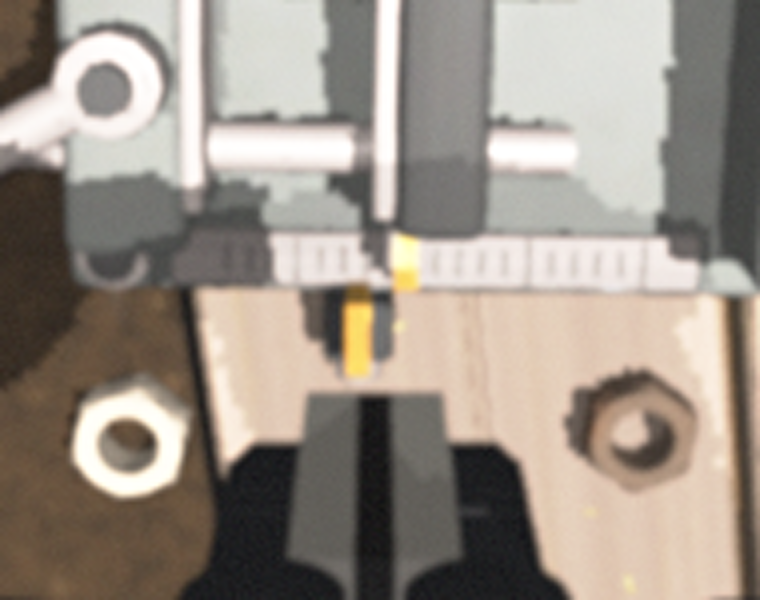

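The view is clear: index blade centre at about pixel 332, gauge blade centre at about 320, leaving about 9.5 mm, or a stroke of about 35 mm.

```bash
python3 - <<'E'
from h import *
robot.goto(W(-.02,-.066,.14),O)
stroke(-.0175,.0175); close("c2")
E
```

```text
F [-1.2771  0.6432  6.1809] [ 3.8379 -0.0629  4.3988] [ 0.4814 -0.0451  0.0965] 12.3833
q [325 260] 13.7333
[317 253   6   6  27] gx -0.047543902821212604 -0.04325363025938908 gy mean 0.03953044579792091 0.037656950297147745 0.0417463616354433
[316 260   7  19 115] gx -0.06501306047371647 -0.0492640330252807 gy mean 0.040123031270341405 0.037665213531459796 0.04263780025837606
```

View pics/c2.png

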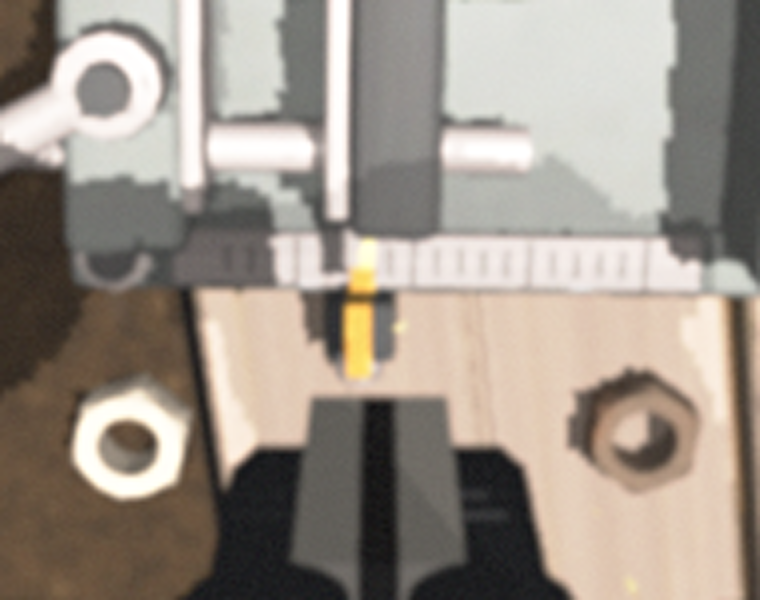

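The blades now line up within about 0.6–0.9 mm, which is inside the tolerance. Next I'll push the lever along its arc with the shut fingers, stepping until the force shows the stop.

```bash
python3 - <<'E'
from h import *
PV=np.array([.0005,.084]); r=.042
def pose(th,gap,z):
    d=np.array([np.sin(th),np.cos(th)]); n=np.array([-np.cos(th),np.sin(th)])
    return W(*(PV+r*d+(.016+gap)*n),z),[np.pi,0,yaw-th]
D=np.deg2rad
robot.goto(*pose(D(-30),.012,.16)); print(robot.read_state()["qpos"])
robot.move_l(pose(D(-30),.012,.067)[0],vel=.15)
f0=np.array(robot.read_state()["ft_force"])
for a in list(range(-24,25,8))+list(range(26,37,1)):
    robot.move_l(*pose(D(a),0,.067),vel=.06); s=robot.read_state(); f=np.array(s["ft_force"])-f0
    print(a,f,round(s["time"],2))
    if np.linalg.norm(f[:2])>6: break
robot.move_l(pose(D(a),.02,.067)[0],vel=.1); robot.move_l(pose(D(a),.02,.16)[0],vel=.2)
close("c3"); look("w3")
E
```

```text
[ 0.057   0.2957 -0.5631  2.113   0.2199  0.7899 -1.8054]
-24 [-0.6233  0.1026  2.1629] 15.43
-16 [-0.5161 -0.4019 -0.5592] 15.72
-8 [-0.4705 -0.0435  0.4688] 16.01
0 [0.3132 0.6512 1.2195] 16.3
8 [-0.1006  0.0695  1.1443] 16.59
16 [-0.4623 -0.3592  0.7454] 16.88
24 [-0.7359 -0.2555  0.0875] 17.18
26 [-0.845   0.1344  1.5208] 17.43
27 [-1.3901  0.4278  0.335 ] 17.68
28 [-1.4275  0.9036  0.7527] 17.93
29 [-1.7613  0.0716  2.1067] 18.18
30 [-1.2634 -0.2009  1.2061] 18.43
31 [-1.9512 -0.3171  0.2701] 18.68
32 [-4.3937  2.0749  1.227 ] 18.93
33 [-4.8382  2.537   2.9854] 19.18
34 [-7.7367  3.3308  3.8509] 19.43
q [326 260] 21.6
[317 245   7  34 161] gx -0.06500408579851966 -0.0364183966131254 gy mean 0.03991761568771249 0.03779504111031683 0.04275401101349337
22.5333
```

```bash
python3 - <<'E'
import cv2
a=cv2.resize(cv2.imread("pics/w3.png"),(780,270)); b=cv2.resize(cv2.imread("pics/c3.png")[150:420],(780,277)); cv2.imwrite("pics/v.png",cv2.vconcat([a,b]))
E
```

```text
(no output)
```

View pics/v.png

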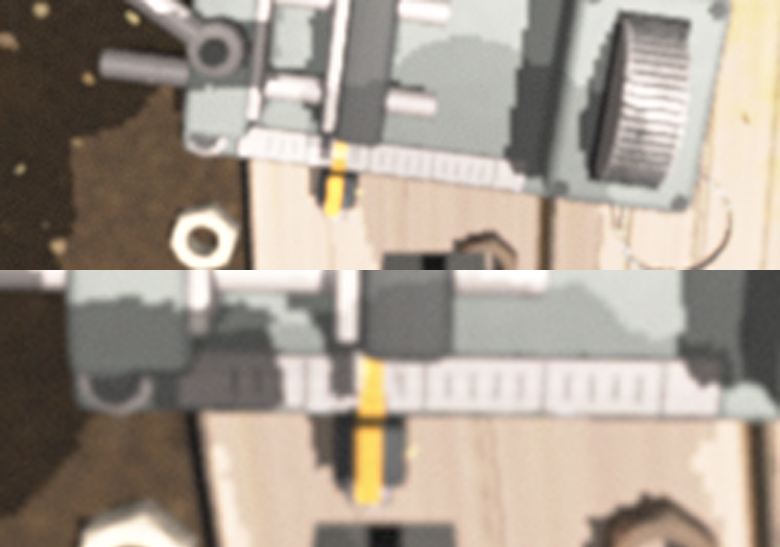

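```bash
python3 - <<'E'
from h import *
import pickle
s,im=pickle.load(open("w3.pkl","rb")); K,E=cam("wrist",s)
for a in(24.3,30.2): t=np.deg2rad(a); print(a,(proj(K,E,W(.0005+.066*np.sin(t),.084+.066*np.cos(t),.057))-[160,140])*4)
cv2.imwrite("pics/lv.png",cv2.resize(im[140:260,160:300,::-1],None,fx=4,fy=4,interpolation=cv2.INTER_CUBIC))
E
```

```text
24.3 [141.7151 172.9128]
30.2 [154.6291 150.7878]
```

View pics/lv.png

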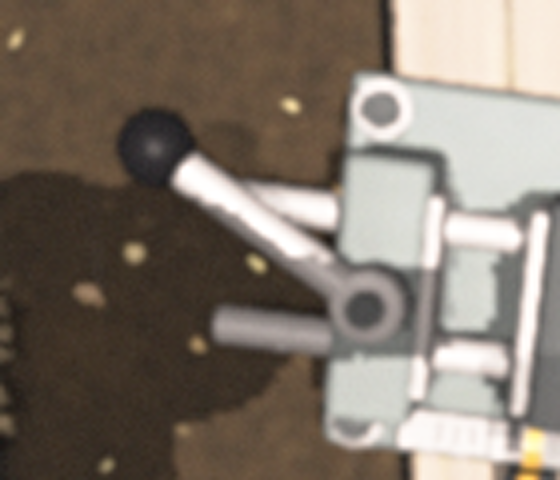

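The knob is at (157,147), against a prediction of (155,151) for the lever at its stop. The blades are still aligned, and the two grey stubs are just the guide rods passing through the jaw. I'm handing in.

```bash
python3 - <<'E'
from rig import robot
print(robot.sign_off())
E
```

```text
the job is handed in; nothing more can be done
None
```

I've handed the job in: the gap is closed with the blades lined up within about 1 mm by camera, the lock lever is at its stop, and the arm was clear of everything after about 22.5 s; sign-off returned no verdict.

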